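# Find and open the empty bay of the die rack

### The arm

A 6-joint arm with a two-finger parallel gripper is mounted at the origin on the work surface. World frame = base frame: x ahead of the robot, y to its left, z up, the work surface at z = 0. Lengths are in m, angles in rad, forces in N, time in s.
With the tool pointing down it reaches from about 0.225 to 0.875 m from the base axis. Payload 3.4 kg.
Tool frame: the origin (TCP) lies midway between the tips of the shut fingers; the grasp point (between the pads) lies 19 mm behind it; z points along the fingers, y is the direction in which the jaws open and shut (so a half turn about z gives the same grasp; the last joint's range is limited). The gripper opens to 85 mm and grips with 20 to 120 N. Pads are 22 mm wide; open, the fingers measure 114 mm over their backs; the gripper's body (76 mm by 85 mm) begins 54 mm behind the grasp point. The pads swing forward as they close: fully open they stand 13 mm farther back than shut.
Start: joints at [1.089, 0.276, 1.505, -0, 1.361, -0.121], TCP at [0.203, 0.538, 0.231] pointing down, gripper open.
Joint ranges: [-2.89, 2.89], [-0.75, 2.08], [0.22, 2.7], [-1.18, 4.32], [0.11, 2.71], [-2.7, 2.7]. Speed limits (rad/s): [2.57, 2.57, 3.14, 3.14, 3.14, 3.14].

### API

Orientations are given as a rotation vector (axis times angle).
In Python, from bench import ctrl gives the robot as it stands.
- The arm moves only by the tool jog_arm, never from a script. Its argument "rows" is a list of rows, each an object with "jaw": the finger opening in cm, from 0 to 8.54; "delta_pos": the shift along the tool's x, y, z in cm, a list of three; "dr": the turn, a rotation vector about the tool's x, y, z in degrees, a list of three. A call has 1 to 10 rows; each row shifts and turns the commanded pose from where the row before left it, along the tool's axes as they then stand; what a row does not reach is not made up. A row lasts 1/8 s, in which the tool goes at most 62.5 mm and 10.7 degrees, less where a joint would pass 70% of its speed; a pose out of reach is approached as far as the arm can. A call with a gripper value outside its range is refused whole. The fingers move at their own pace and stop on an object; the grip force is fixed at half the most. Time passes only in rows, so rows that do not move let the fingers close. It gives the time, the measured TCP pose, the force and the opening at its end, in the units of the state.
- ctrl.get_state(): the state, without advancing time (a new reading comes with each control period).
- ctrl.read_camera(name): name is "scene" or "top" or "wrist"; returns a dict with "img" (400x640x3 uint8, red, green, blue), "K" (3x3 intrinsics, pixels), "xyz" and "attitude" of the camera in the world; the wrist camera has in their place "mount" (4x4, takes a point from camera to tool coordinates, whose origin is the TCP and whose axes are the flange's). Camera axes: x right, y up, looking along -z (the intrinsics and any distortion apply to the point x, -y, -z); pixel columns grow to the right and rows downward; lengths in m; the calibration is good to about 2 mm. The wrist camera is an equidistant fisheye: a pixel r from the principal point sees the ray r / f radians off the axis. A picture is of the moment at which its call begins: read the wrist's pose just before it. There is no depth.
- ctrl.job_done(): hands the job in, once; it reports no verdict.
The state is a dict: "time_s": time; "joint_positions": joint angles; "dq": joint speeds; "effort": joint torques, N m; "tcp_pos": TCP position; "tool_rot": TCP orientation; "contact_force": force on the tool from outside, world axes, zero at the start; "wrist_torque": the same for the moment, N m; "finger_gap": finger opening in m.
Only numpy, scipy, OpenCV 4.12 (cv2) and the standard library are available. Lean on these libraries where they do the work, as an engineer would, in place of code of your own. Each camera call takes 0.05 s, during which the arm holds its last target.

### The job

One of the four bays in the die rack is empty and has to be opened for a die set that is coming off the hose press. Press the rear tails of the identical covers one after another, without forcing them, until you find the one that rocks, then push its raised front edge back until that cover stands upright, and leave it standing open with your hand clear. Only press and push with the fingers: nothing is to be picked up, and the nuts, sleeves, bottle and tools lying about stay where they are.

Things in the scene. Friction and masses are not known exactly. Their poses are not given: they have to be found in the camera images.
- rack: die rack: grey steel case fixed to the bench, 150 (x) x 500 (y) x 75 mm high; origin at the centre of its underside, z up, x across it away from the robot, y along the row of four bays. Solid deck at 75 mm height around the bay openings (106 x 80 mm, 75 deep). Exactly one bay, any of the four, is empty; in the others a die set stands right under the cover and blocks it
- cover_a (a joint): hinge of cover a, the leftmost (largest y), 158 mm left of the rack's centre: 0 = closed, flush with the deck; grows (rad) as the rear tail sinks and the front rises; 1.57 upright, stop at 1.9. Over a full bay it gives at most 0.1 rad; over the empty bay it rocks under 3 to 6 N at the press spot. Stiff pivot: stays where it is left. Pressing the front part never moves it
- cover_a_press (a point): press spot of cover a: centre of a black 22 mm disc on top of its short rear tail, 26 mm behind and 2.5 mm above the pivot line (dark line across); moves with the cover. The cover is a steel plate 100 (front to rear) x 76 x 5 mm; the tail reaches 40 mm behind the pivot, the front part 60 mm before it
- cover_a_nose (a point): centre of the polished, slippery round nosing bar (10 mm thick, 76 mm long) on the front edge of cover a, 55 mm in front of the pivot line; once the tail is pressed down it stands above the deck, and pushing it level in rack +x swings the cover on to upright
- cover_b (a joint): hinge of cover b, the second from the left, 66 mm left of the rack's centre: 0 = closed, flush with the deck; grows (rad) as the rear tail sinks and the front rises; 1.57 upright, stop at 1.9. Over a full bay it gives at most 0.1 rad; over the empty bay it rocks under 3 to 6 N at the press spot. Stiff pivot: stays where it is left. Pressing the front part never moves it
- cover_b_press (a point): press spot of cover b: centre of a black 22 mm disc on top of its short rear tail, 26 mm behind and 2.5 mm above the pivot line (dark line across); moves with the cover. The cover is a steel plate 100 (front to rear) x 76 x 5 mm; the tail reaches 40 mm behind the pivot, the front part 60 mm before it
- cover_b_nose (a point): centre of the polished, slippery round nosing bar (10 mm thick, 76 mm long) on the front edge of cover b, 55 mm in front of the pivot line; once the tail is pressed down it stands above the deck, and pushing it level in rack +x swings the cover on to upright
- cover_c (a joint): hinge of cover c, the second from the right, 66 mm right of the rack's centre: 0 = closed, flush with the deck; grows (rad) as the rear tail sinks and the front rises; 1.57 upright, stop at 1.9. Over a full bay it gives at most 0.1 rad; over the empty bay it rocks under 3 to 6 N at the press spot. Stiff pivot: stays where it is left. Pressing the front part never moves it
- cover_c_press (a point): press spot of cover c: centre of a black 22 mm disc on top of its short rear tail, 26 mm behind and 2.5 mm above the pivot line (dark line across); moves with the cover. The cover is a steel plate 100 (front to rear) x 76 x 5 mm; the tail reaches 40 mm behind the pivot, the front part 60 mm before it
- cover_c_nose (a point): centre of the polished, slippery round nosing bar (10 mm thick, 76 mm long) on the front edge of cover c, 55 mm in front of the pivot line; once the tail is pressed down it stands above the deck, and pushing it level in rack +x swings the cover on to upright
- cover_d (a joint): hinge of cover d, the rightmost, 158 mm right of the rack's centre: 0 = closed, flush with the deck; grows (rad) as the rear tail sinks and the front rises; 1.57 upright, stop at 1.9. Over a full bay it gives at most 0.1 rad; over the empty bay it rocks under 3 to 6 N at the press spot. Stiff pivot: stays where it is left. Pressing the front part never moves it
- cover_d_press (a point): press spot of cover d: centre of a black 22 mm disc on top of its short rear tail, 26 mm behind and 2.5 mm above the pivot line (dark line across); moves with the cover. The cover is a steel plate 100 (front to rear) x 76 x 5 mm; the tail reaches 40 mm behind the pivot, the front part 60 mm before it
- cover_d_nose (a point): centre of the polished, slippery round nosing bar (10 mm thick, 76 mm long) on the front edge of cover d, 55 mm in front of the pivot line; once the tail is pressed down it stands above the deck, and pushing it level in rack +x swings the cover on to upright
- nut_mid: brass hex nut 32 mm across flats, 22 mm high, lying on the middle deck strip of the rack; origin at its underside; a bystander, to be left alone
- nut_right: brass hex nut 30 mm across flats, 20 mm high, on the right end strip of the rack; origin at its underside; a bystander, to be left alone
- ferrule_left: steel sleeve 28 mm diameter, 28 mm high, standing on the left end strip of the rack; origin at its underside; a bystander, to be left alone
- nut_table: brass hex nut 41 mm across flats, 26 mm high, on the bench left of the rack; origin at its underside; a bystander, to be left alone
- ferrule_table: brass sleeve 36 mm diameter, 45 mm high, standing on the bench right of the rack; origin at its underside; a bystander, to be left alone
- oil: amber oil bottle 60 mm diameter, 150 mm high, on the bench right of the rack; origin at its underside; a bystander, to be left alone
- wrench: steel wrench lying on the bench behind the rack; origin at its underside; a bystander, to be left alone
- brush: brush lying on the bench left of the rack; origin at its underside; a bystander, to be left alone

How it is judged:
On the way, in this order (a step that is already met when the one before it is completed fails the run):
1. a cover has rocked: its tail is down by at least 0.2 rad (value of joint any of cover_a, cover_b, cover_c, cover_d above 0.2 rad), for 0.1 s.
2. that cover is pushed upright (value of joint any of cover_a, cover_b, cover_c, cover_d above 1.25 rad), for 0.2 s.
At the end, for the whole second after the job is handed in: one cover (the only one that can move) stands at 1.25 rad (72 degrees) or more and is at rest; every bystander is within 30 mm of where it was (value of joint any of cover_a, cover_b, cover_c, cover_d above 1.25 rad and velocity of joint cover_a between -0.05 and 0.05 rad/s and velocity of joint cover_b between -0.05 and 0.05 rad/s and velocity of joint cover_c between -0.05 and 0.05 rad/s and velocity of joint cover_d between -0.05 and 0.05 rad/s and distance of each of nut_mid, nut_right, ferrule_left, nut_table, ferrule_table, oil, wrench, brush from where it was at the start of the episode below 0.03 m); the robot touches nothing.
It fails at once if a bystander is moved more than 30 mm or lifted 20 mm (distance of any of nut_mid, nut_right, ferrule_left, nut_table, ferrule_table, oil, wrench, brush from where it was at the start of the episode above 0.03 m or height (world z) of any of nut_mid, nut_right, ferrule_left above 0.095 m or height (world z) of any of nut_table, ferrule_table, oil, wrench, brush above 0.02 m).
It fails at once if a cover or the rack is forced: more than 80 N from the robot (contact force between any of the arm, the fingers and rack above 80 N).
It also fails if it takes over 54 s, if anything falls off the work surface, if the arm or the gripper's body presses on something with over 40 N, if the wrist force passes 120 N, or if a joint passes its speed limit or range.

## Working session

There is one attempt and no reset: what is moved stays moved. The work goes in short steps, Python scripts to look and compute and a tool call to move; the robot and the scene stay as the last step left them, time stands still between calls to the robot, and variables do not carry over. Pictures are saved under pics/ and viewed, and the job is handed in when it is done.

Besides the shell and the picture viewer there is one more tool, called after "Request:" as name(argument=value, ...) on one line, values as JSON. jog_arm: Moves the arm, as the interface text tells. Its arguments: {"type":"object","properties":{"rows":{"type":"array","items":{"type":"object","properties":{"jaw":{"type":"number"},"delta_pos":{"type":"array","items":{"type":"number"}},"dr":{"type":"array","items":{"type":"number"}}}}}},"required":["rows"]}

```bash
ls; mkdir -p pics
python3 - <<'E'
from bench import ctrl
import cv2
s=ctrl.get_state();print({k:s[k] for k in('time_s','tcp_pos','tool_rot','contact_force','finger_gap')})
for n in('scene','top'):
    c=ctrl.read_camera(n);cv2.imwrite(f'pics/{n}0.png',c['img'][:,:,::-1]);print(n,c['K'],c['xyz'],c['attitude'],[k for k in c])
E
```

```text
pics
{'time_s': 0.0, 'tcp_pos': array([0.20275176, 0.53749803, 0.23044151]), 'tool_rot': array([-5.63504532e-01, -3.09012514e+00,  2.77900105e-03]), 'contact_force': array([-0.73038573,  0.49481839,  0.51065167]), 'finger_gap': 0.08572360467242489}
scene [[364.79942198   0.         319.22451121]
 [  0.         364.79942198 201.65344729]
 [  0.           0.           1.        ]] [ 0.88974666 -0.45126849  1.06686615] [0.51209851 0.1418365  0.57365343] ['img', 'K', 'xyz', 'attitude']
top [[383.13539479   0.         319.08391138]
 [  0.         383.13539479 199.91163658]
 [  0.           0.           1.        ]] [0.45638    0.05326949 1.13892429] [ 0.07533656 -0.12273341 -1.54019993] ['img', 'K', 'xyz', 'attitude']
```

View pics/scene0.png

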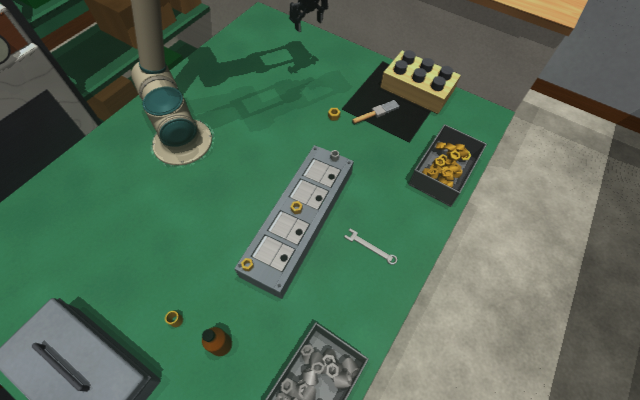

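View pics/top0.png

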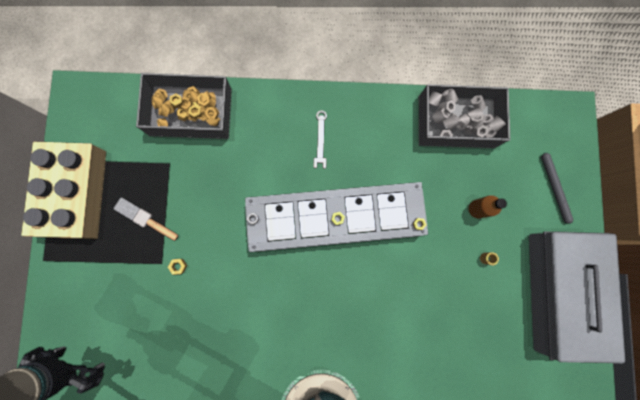

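```bash
cat > h.py <<'E'
import numpy as np,cv2
from scipy.spatial.transform import Rotation as R
def ray(c,u,v):
    K=c['K'];d=np.array([(u-K[0,2])/K[0,0],-(v-K[1,2])/K[1,1],-1.0])
    return np.array(c['xyz']),R.from_rotvec(c['attitude']).apply(d)
def onz(c,u,v,z):
    o,d=ray(c,u,v);return o+d*(z-o[2])/d[2]
E
python3 - <<'E'
from bench import ctrl
from h import *
for n,roi in(('top',(240,175,430,260)),('scene',(230,140,360,300))):
    c=ctrl.read_camera(n);im=c['img'];x0,y0,x1,y1=roi
    g=im.max(2)[y0:y1,x0:x1]
    m=(g<70).astype(np.uint8)
    k,l,st,ce=cv2.connectedComponentsWithStats(m)
    for i in range(1,k):
        if st[i,4]<12 or st[i,4]>150: continue
        w=np.where(l==i,np.clip(130-g.astype(float),0,None),0)
        u,v=ce[i]+[x0,y0]
        print(n,st[i],u.round(1),v.round(1),onz(c,u,v,.075).round(4))
    hsv=cv2.cvtColor(im,cv2.COLOR_RGB2HSV)
    m=cv2.inRange(hsv,(18,120,80),(32,255,255))[y0:y1,x0:x1]
    k,l,st,ce=cv2.connectedComponentsWithStats(m)
    for i in range(1,k):
        if st[i,4]>20: u,v=ce[i]+[x0,y0];print('brass',st[i],onz(c,u,v,.085).round(4))
    cr=cv2.resize(im[y0:y1,x0:x1],None,fx=4 if n=='top' else 3.5,fy=4 if n=='top' else 3.5,interpolation=cv2.INTER_CUBIC)
    cv2.imwrite(f'pics/{n}crop.png',cr[:,:,::-1])
E
```

```text
top [149  21   5   5  19] 390.8 198.0 [ 0.6038 -0.1793  0.075 ]
top [116  24   5   5  19] 358.4 200.8 [ 0.5931 -0.0877  0.075 ]
top [70 28  5  5 20] 311.7 205.1 [0.577 0.043 0.075]
top [37 31  5  5 21] 278.8 208.1 [0.5658 0.1343 0.075 ]
scene [99 34  5  5 20] 331.1 176.3 [0.5629 0.1347 0.075 ]
scene [86 56  6  5 25] 318.4 198.0 [0.5739 0.0429 0.075 ]
scene [66 89  6  6 28] 298.5 231.8 [ 0.5894 -0.0884  0.075 ]
scene [ 51 115   6   6  31] 283.5 257.6 [ 0.6007 -0.1794  0.075 ]
brass [61 61 11 13 94] [ 0.5376 -0.0269  0.085 ]
brass [ 11 118  12  13  88] [ 0.5289 -0.2554  0.085 ]
```

View pics/topcrop.png

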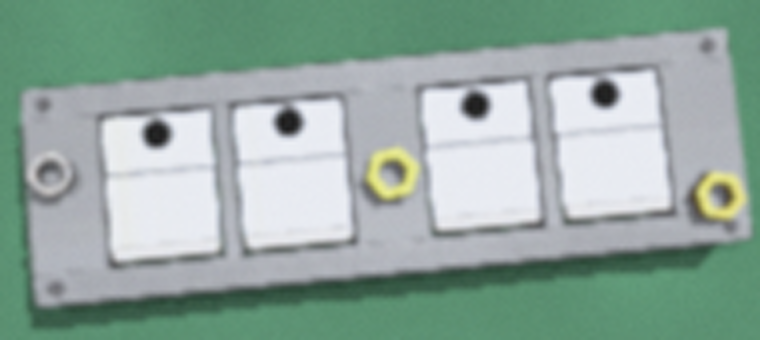

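Request:
jog_arm(rows=[{"jaw":0,"dr":[0,0,-7]},{"jaw":0,"dr":[0,0,-7]},{"jaw":0,"dr":[0,0,-7]},{"jaw":0,"dr":[0,0,-6.6]},{"jaw":0}])

```text
invalid input at $.rows[0]: expected keys jaw, delta_pos, dr
```

```bash
cat >> h.py <<'E'
yaw=np.arctan2(.038,.3138)
rx=np.array([np.cos(yaw),np.sin(yaw),0]);ry=np.array([-np.sin(yaw),np.cos(yaw),0])
P=dict(a=(.564,.1345),b=(.5755,.043),c=(.591,-.088),d=(.602,-.1793))
def to(s,p):
    Rm=R.from_rotvec(s['tool_rot']);return (Rm.inv().apply(np.array(p)-s['tcp_pos'])*100).round(2)
def show(s):
    Rm=R.from_rotvec(s['tool_rot']).as_matrix()
    print('t',s['time_s'],'tcp',s['tcp_pos'].round(4),'F',np.round(s['contact_force'],1),'gap',round(s['finger_gap'],4))
    print('R\n',Rm.round(3),'yaw y',np.degrees(np.arctan2(Rm[1,1],Rm[0,1])).round(2),'rack yaw',np.degrees(yaw).round(2))
E
python3 - <<'E'
from bench import ctrl
from h import *
s=ctrl.get_state();show(s)
print(to(s,(*P['a'],.12)))
E
```

```text
t 0.2 tcp [0.2029 0.5378 0.2308] F [-0.  -1.4  0. ] gap 0.0852
R
 [[-0.936  0.353 -0.   ]
 [ 0.353  0.936 -0.001]
 [ 0.    -0.001 -1.   ]] yaw y 69.33 rack yaw 6.9
[-48.02 -24.97  11.1 ]
```

Request:
jog_arm(rows=[{"jaw":0,"delta_pos":[0,0,0],"dr":[0,0,-7]},{"jaw":0,"delta_pos":[0,0,0],"dr":[0,0,-7]},{"jaw":0,"delta_pos":[0,0,0],"dr":[0,0,-7]},{"jaw":0,"delta_pos":[0,0,0],"dr":[0,0,-6.6]},{"jaw":0,"delta_pos":[0,0,0],"dr":[0,0,0]}])

```text
time_s: 0.82
tcp_pos: [0.2029, 0.5379, 0.2311]
tool_rot: [0.188, -3.136, 0.001]
contact_force: [-0.8, 0.1, 1.1]
finger_gap: 0.0001
```

Run:
```python
from bench import ctrl
from h import *
s=ctrl.get_state();show(s)
print(to(s,(*P['a'],.12)))
```

```text
t 0.825 tcp [0.2029 0.5379 0.2311] F [-0.8  0.1  1.1] gap 0.0001
R
 [[-0.993 -0.119 -0.   ]
 [-0.119  0.993 -0.   ]
 [ 0.    -0.    -1.   ]] yaw y 96.85 rack yaw 6.9
[-31.04 -44.35  11.12]
```

Request:
jog_arm(rows=[{"jaw":0,"delta_pos":[-3.1,-4.43,0.5],"dr":[0,0,0]},{"jaw":0,"delta_pos":[-3.1,-4.43,0.5],"dr":[0,0,0]},{"jaw":0,"delta_pos":[-3.1,-4.43,1],"dr":[0,0,0]},{"jaw":0,"delta_pos":[-3.1,-4.43,1],"dr":[0,0,0]},{"jaw":0,"delta_pos":[-3.1,-4.43,1],"dr":[0,0,0]},{"jaw":0,"delta_pos":[-3.1,-4.43,1],"dr":[0,0,0]},{"jaw":0,"delta_pos":[-3.1,-4.43,1],"dr":[0,0,0]},{"jaw":0,"delta_pos":[-3.1,-4.43,1],"dr":[0,0,0]},{"jaw":0,"delta_pos":[-3.1,-4.43,1],"dr":[0,0,0]},{"jaw":0,"delta_pos":[-3.1,-4.43,1],"dr":[0,0,0]}])

```text
time_s: 2.08
tcp_pos: [0.5653, 0.1342, 0.141]
tool_rot: [-0.186, 3.136, 0.001]
contact_force: [1.0, -0.3, 0.9]
finger_gap: 0.0003
```

Request:
jog_arm(rows=[{"jaw":0,"delta_pos":[0,0,0],"dr":[0,0,0]},{"jaw":0,"delta_pos":[0,0,0],"dr":[0,0,0]}])

```text
time_s: 2.33
tcp_pos: [0.5636, 0.1358, 0.141]
tool_rot: [0.187, -3.135, -0.001]
contact_force: [-0.7, -0.1, -0.6]
finger_gap: 0.0001
```

Run:
```python
from bench import ctrl
from h import *
s=ctrl.get_state();show(s)
print(to(s,(*P['a'],.08)))
c=ctrl.read_camera('top');cv2.imwrite('pics/top1.png',cv2.resize(c['img'][160:280,220:440],None,fx=3.5,fy=3.5)[:,:,::-1])
```

```text
t 2.325 tcp [0.5636 0.1358 0.141 ] F [-0.7 -0.1 -0.6] gap 0.0001
R
 [[-0.993 -0.119 -0.001]
 [-0.119  0.993  0.001]
 [ 0.001  0.001 -1.   ]] yaw y 96.82 rack yaw 6.9
[-0.03 -0.13  6.1 ]
```

View pics/top1.png

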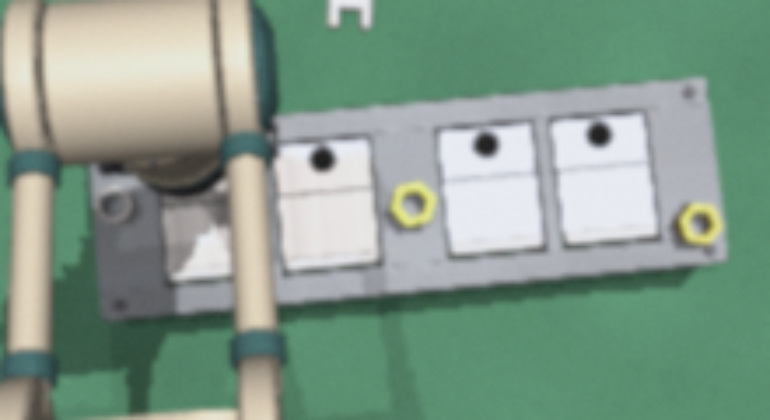

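Request:
jog_arm(rows=[{"jaw":0,"delta_pos":[0,-0.1,2],"dr":[0,0,0]},{"jaw":0,"delta_pos":[0,0,2],"dr":[0,0,0]},{"jaw":0,"delta_pos":[0,0,1.6],"dr":[0,0,0]},{"jaw":0,"delta_pos":[0,0,0.3],"dr":[0,0,0]},{"jaw":0,"delta_pos":[0,0,0.2],"dr":[0,0,0]},{"jaw":0,"delta_pos":[0,0,0.1],"dr":[0,0,0]},{"jaw":0,"delta_pos":[0,0,0],"dr":[0,0,0]}])

```text
time_s: 3.25
tcp_pos: [0.5646, 0.1347, 0.0798]
tool_rot: [-0.19, 3.135, 0.0]
contact_force: [-0.2, 0.4, -0.1]
finger_gap: -0.0001
```

Request:
jog_arm(rows=[{"jaw":0,"delta_pos":[0,0,0.1],"dr":[0,0,0]},{"jaw":0,"delta_pos":[0,0,0.1],"dr":[0,0,0]}])

```text
time_s: 3.5
tcp_pos: [0.5644, 0.1346, 0.0774]
tool_rot: [-0.19, 3.136, 0.0]
contact_force: [0.4, -0.6, 0.8]
finger_gap: 0.0001
```

Request:
jog_arm(rows=[{"jaw":0,"delta_pos":[0,0,0.1],"dr":[0,0,0]}])

```text
time_s: 3.62
tcp_pos: [0.5643, 0.1346, 0.0763]
tool_rot: [-0.19, 3.136, 0.0]
contact_force: [-1.0, 0.1, 0.6]
finger_gap: -0.0001
```

Request:
jog_arm(rows=[{"jaw":0,"delta_pos":[0,0,0.1],"dr":[0,0,0]},{"jaw":0,"delta_pos":[0,0,0.1],"dr":[0,0,0]}])

```text
time_s: 3.88
tcp_pos: [0.5644, 0.1346, 0.0746]
tool_rot: [-0.19, 3.136, 0.0]
contact_force: [-2.0, -0.7, 7.3]
finger_gap: -0.0
```

Request:
jog_arm(rows=[{"jaw":0,"delta_pos":[0,0,0.1],"dr":[0,0,0]}])

```text
time_s: 4.0
tcp_pos: [0.5644, 0.1346, 0.0745]
tool_rot: [-0.19, 3.135, 0.0]
contact_force: [-2.9, -1.1, 12.3]
finger_gap: -0.0001
```

Request:
jog_arm(rows=[{"jaw":0,"delta_pos":[0,0,0.1],"dr":[0,0,0]}])

```text
time_s: 4.12
tcp_pos: [0.5644, 0.1346, 0.0744]
tool_rot: [-0.19, 3.135, -0.0]
contact_force: [-4.7, -0.4, 17.6]
finger_gap: 0.0
```

Request:
jog_arm(rows=[{"jaw":0,"delta_pos":[0,0,-1.5],"dr":[0,0,0]},{"jaw":0,"delta_pos":[0,-3,-1],"dr":[0,0,0]},{"jaw":0,"delta_pos":[0,-3.2,0],"dr":[0,0,0]},{"jaw":0,"delta_pos":[0,-3,0],"dr":[0,0,0]},{"jaw":0,"delta_pos":[0,0,1],"dr":[0,0,0]},{"jaw":0,"delta_pos":[0,0,0],"dr":[0,0,0]}])

```text
time_s: 4.88
tcp_pos: [0.5744, 0.0439, 0.0863]
tool_rot: [0.189, -3.134, -0.002]
contact_force: [-0.5, -0.0, -0.2]
finger_gap: -0.0
```

Run:
```python
from bench import ctrl
from h import *
s=ctrl.get_state();show(s)
print(to(s,(*P['b'],.08)))
```

```text
t 4.875 tcp [0.5744 0.0439 0.0863] F [-0.5 -0.  -0.2] gap -0.0
R
 [[-0.993 -0.12  -0.002]
 [-0.12   0.993  0.001]
 [ 0.002  0.001 -1.   ]] yaw y 96.9 rack yaw 6.9
[-0.1  -0.1   0.63]
```

Request:
jog_arm(rows=[{"jaw":0,"delta_pos":[-0.1,-0.1,0.4],"dr":[0,0,0]},{"jaw":0,"delta_pos":[0,0,0.3],"dr":[0,0,0]},{"jaw":0,"delta_pos":[0,0,0.2],"dr":[0,0,0]},{"jaw":0,"delta_pos":[0,0,0.1],"dr":[0,0,0]},{"jaw":0,"delta_pos":[0,0,0.1],"dr":[0,0,0]},{"jaw":0,"delta_pos":[0,0,0.1],"dr":[0,0,0]}])

```text
time_s: 5.62
tcp_pos: [0.5766, 0.0424, 0.0754]
tool_rot: [-0.19, 3.136, 0.0]
contact_force: [-0.5, 0.0, -0.3]
finger_gap: 0.0003
```

Request:
jog_arm(rows=[{"jaw":0,"delta_pos":[0,0,0.1],"dr":[0,0,0]},{"jaw":0,"delta_pos":[0,0,0.1],"dr":[0,0,0]}])

```text
time_s: 5.88
tcp_pos: [0.5767, 0.0425, 0.0737]
tool_rot: [-0.19, 3.135, 0.0]
contact_force: [-1.1, -0.0, 2.3]
finger_gap: 0.0001
```

Request:
jog_arm(rows=[{"jaw":0,"delta_pos":[0,0,0.1],"dr":[0,0,0]}])

```text
time_s: 6.0
tcp_pos: [0.5768, 0.0425, 0.0726]
tool_rot: [-0.19, 3.135, 0.0]
contact_force: [-0.3, 1.0, 3.2]
finger_gap: 0.0
```

Request:
jog_arm(rows=[{"jaw":0,"delta_pos":[0,0,0.1],"dr":[0,0,0]},{"jaw":0,"delta_pos":[0,0,0.1],"dr":[0,0,0]}])

```text
time_s: 6.25
tcp_pos: [0.5767, 0.0424, 0.0703]
tool_rot: [-0.19, 3.135, 0.0]
contact_force: [-0.3, -0.1, 2.6]
finger_gap: 0.0001
```

Request:
jog_arm(rows=[{"jaw":0,"delta_pos":[0,0,0.1],"dr":[0,0,0]}])

```text
time_s: 6.38
tcp_pos: [0.5765, 0.0424, 0.0693]
tool_rot: [-0.19, 3.136, 0.0]
contact_force: [-0.3, -0.7, 2.8]
finger_gap: -0.0001
```

Request:
jog_arm(rows=[{"jaw":0,"delta_pos":[0,0,0.1],"dr":[0,0,0]}])

```text
time_s: 6.5
tcp_pos: [0.5764, 0.0424, 0.0682]
tool_rot: [0.19, -3.136, -0.0]
contact_force: [-1.3, -1.4, 2.7]
finger_gap: -0.0001
```

Request:
jog_arm(rows=[{"jaw":0,"delta_pos":[0,0,0.1],"dr":[0,0,0]},{"jaw":0,"delta_pos":[0,0,0.1],"dr":[0,0,0]},{"jaw":0,"delta_pos":[0,0,0.1],"dr":[0,0,0]}])

```text
time_s: 6.88
tcp_pos: [0.5766, 0.0425, 0.0653]
tool_rot: [-0.19, 3.136, 0.0]
contact_force: [-0.3, -0.4, 4.3]
finger_gap: 0.0003
```

Request:
jog_arm(rows=[{"jaw":0,"delta_pos":[0,0,0.1],"dr":[0,0,0]},{"jaw":0,"delta_pos":[0,0,0.1],"dr":[0,0,0]},{"jaw":0,"delta_pos":[0,0,0.1],"dr":[0,0,0]}])

```text
time_s: 7.25
tcp_pos: [0.5767, 0.0425, 0.0623]
tool_rot: [-0.19, 3.135, 0.0]
contact_force: [-0.0, -0.6, 3.0]
finger_gap: -0.0001
```

Run:
```python
from bench import ctrl
from h import *
for n in('scene','wrist'):
    c=ctrl.read_camera(n);im=c['img'] if n=='wrist' else cv2.resize(c['img'][120:320,200:400],None,fx=3,fy=3)
    cv2.imwrite(f'pics/{n}2.png',im[:,:,::-1])
```

```text
(no output)
```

View pics/scene2.png

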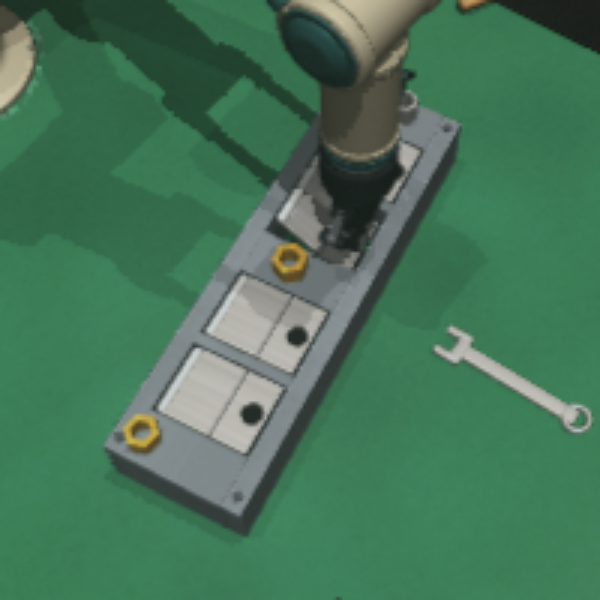

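View pics/wrist2.png

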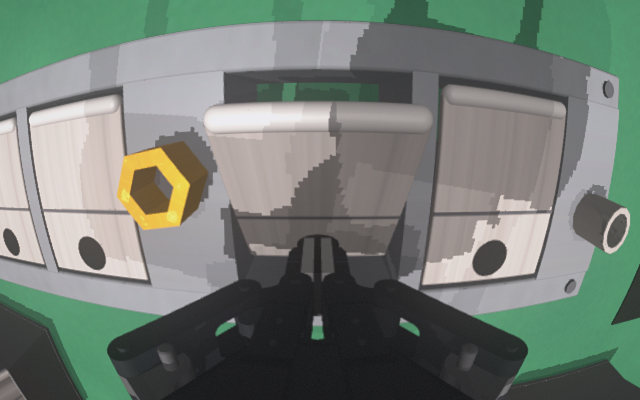

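Request:
jog_arm(rows=[{"jaw":0,"delta_pos":[0,0,-2],"dr":[0,0,0]},{"jaw":0,"delta_pos":[0,0,-3],"dr":[0,0,0]},{"jaw":0,"delta_pos":[0,0,-3],"dr":[0,0,0]},{"jaw":0,"delta_pos":[3,0,0],"dr":[0,0,0]},{"jaw":0,"delta_pos":[3,0,0],"dr":[0,0,0]},{"jaw":0,"delta_pos":[3,0,0],"dr":[0,0,0]},{"jaw":0,"delta_pos":[2,0,0],"dr":[0,0,0]},{"jaw":0,"delta_pos":[0,0,0],"dr":[0,0,0]},{"jaw":0,"delta_pos":[0,0,0],"dr":[0,0,0]}])

```text
time_s: 8.48
tcp_pos: [0.4684, 0.0291, 0.1424]
tool_rot: [-0.19, 3.134, -0.0]
contact_force: [0.1, 0.1, 0.7]
finger_gap: 0.0001
```

Run:
```python
from bench import ctrl
from h import *
s=ctrl.get_state();show(s)
print('rel press b along rx', (s['tcp_pos'][:2]-np.array(P['b']))@rx[:2],(s['tcp_pos'][:2]-np.array(P['b']))@ry[:2])
for n in('scene','wrist'):
    c=ctrl.read_camera(n);im=c['img'] if n=='wrist' else cv2.resize(c['img'][120:320,200:400],None,fx=3,fy=3)
    cv2.imwrite(f'pics/{n}3.png',im[:,:,::-1])
```

```text
t 8.475 tcp [0.4684 0.0291 0.1424] F [0.1 0.1 0.7] gap 0.0001
R
 [[-0.993 -0.121  0.001]
 [-0.121  0.993  0.   ]
 [-0.001 -0.    -1.   ]] yaw y 96.92 rack yaw 6.9
rel press b along rx -0.1079543012107876 -0.0008838099951563211
```

View pics/scene3.png

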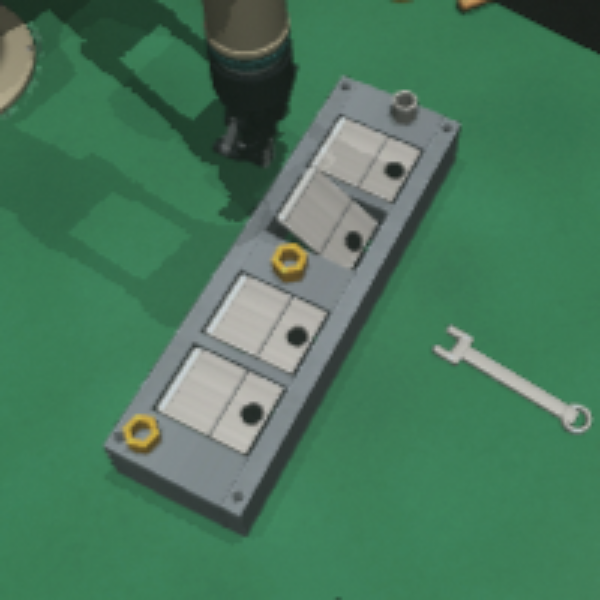

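View pics/wrist3.png

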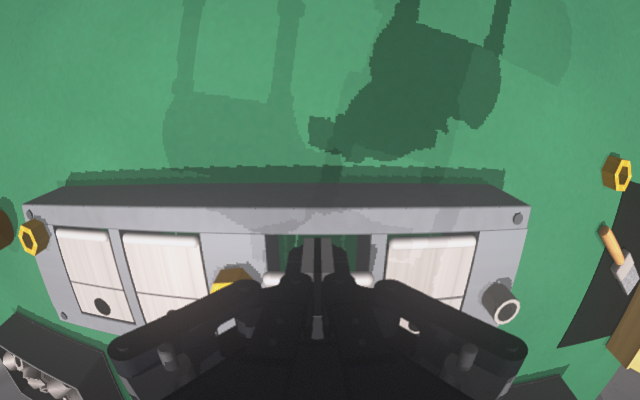

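Request:
jog_arm(rows=[{"jaw":0,"delta_pos":[0,-0.1,2],"dr":[0,0,0]},{"jaw":0,"delta_pos":[0,0,2],"dr":[0,0,0]},{"jaw":0,"delta_pos":[0,0,1.5],"dr":[0,0,0]},{"jaw":0,"delta_pos":[0,0,0.3],"dr":[0,0,0]},{"jaw":0,"delta_pos":[0,0,0],"dr":[0,0,0]}])

```text
time_s: 9.2
tcp_pos: [0.468, 0.0282, 0.0843]
tool_rot: [-0.19, 3.136, 0.0]
contact_force: [0.1, -0.9, 0.6]
finger_gap: -0.0001
```

Request:
jog_arm(rows=[{"jaw":0,"delta_pos":[-0.5,0,0],"dr":[0,0,0]},{"jaw":0,"delta_pos":[-0.5,0,0],"dr":[0,0,0]},{"jaw":0,"delta_pos":[-0.3,0,0],"dr":[0,0,0]},{"jaw":0,"delta_pos":[-0.3,0,0],"dr":[0,0,0]}])

```text
time_s: 9.7
tcp_pos: [0.4836, 0.0301, 0.0844]
tool_rot: [-0.19, 3.136, 0.0]
contact_force: [1.2, -0.5, 0.8]
finger_gap: 0.0
```

Request:
jog_arm(rows=[{"jaw":0,"delta_pos":[-0.2,0,0],"dr":[0,0,0]},{"jaw":0,"delta_pos":[-0.2,0,0],"dr":[0,0,0]}])

```text
time_s: 9.95
tcp_pos: [0.4873, 0.0306, 0.0843]
tool_rot: [0.19, -3.136, -0.0]
contact_force: [1.0, -0.2, -0.3]
finger_gap: 0.0002
```

Request:
jog_arm(rows=[{"jaw":0,"delta_pos":[-0.2,0,0],"dr":[0,0,0]},{"jaw":0,"delta_pos":[-0.2,0,0],"dr":[0,0,0]}])

```text
time_s: 10.2
tcp_pos: [0.4912, 0.0311, 0.0843]
tool_rot: [0.19, -3.135, -0.0]
contact_force: [-2.8, -0.7, 1.0]
finger_gap: -0.0003
```

Request:
jog_arm(rows=[{"jaw":0,"delta_pos":[-0.2,0,0],"dr":[0,0,0]},{"jaw":0,"delta_pos":[-0.2,0,0],"dr":[0,0,0]}])

```text
time_s: 10.45
tcp_pos: [0.4944, 0.0316, 0.0841]
tool_rot: [0.19, -3.134, -0.0]
contact_force: [-1.8, -1.0, 0.4]
finger_gap: 0.0001
```

Request:
jog_arm(rows=[{"jaw":0,"delta_pos":[-0.2,0,0],"dr":[0,0,0]},{"jaw":0,"delta_pos":[-0.2,0,0],"dr":[0,0,0]},{"jaw":0,"delta_pos":[-0.2,0,0],"dr":[0,0,0]}])

```text
time_s: 10.82
tcp_pos: [0.5016, 0.0323, 0.0844]
tool_rot: [-0.19, 3.135, 0.0]
contact_force: [-2.2, -0.3, -0.4]
finger_gap: 0.0002
```

Run:
```python
from bench import ctrl
from h import *
s=ctrl.get_state();show(s)
print('rel press b along rx', (s['tcp_pos'][:2]-np.array(P['b']))@rx[:2],(s['tcp_pos'][:2]-np.array(P['b']))@ry[:2])
c=ctrl.read_camera('scene');im=cv2.resize(c['img'][120:320,200:400],None,fx=3,fy=3)
cv2.imwrite(f'pics/scene4.png',im[:,:,::-1])
```

```text
t 10.825 tcp [0.5016 0.0323 0.0844] F [-2.2 -0.3 -0.4] gap 0.0002
R
 [[-0.993 -0.121  0.001]
 [-0.121  0.993  0.   ]
 [-0.001  0.    -1.   ]] yaw y 96.93 rack yaw 6.9
rel press b along rx -0.07465158718828953 -0.001740821462341493
```

View pics/scene4.png

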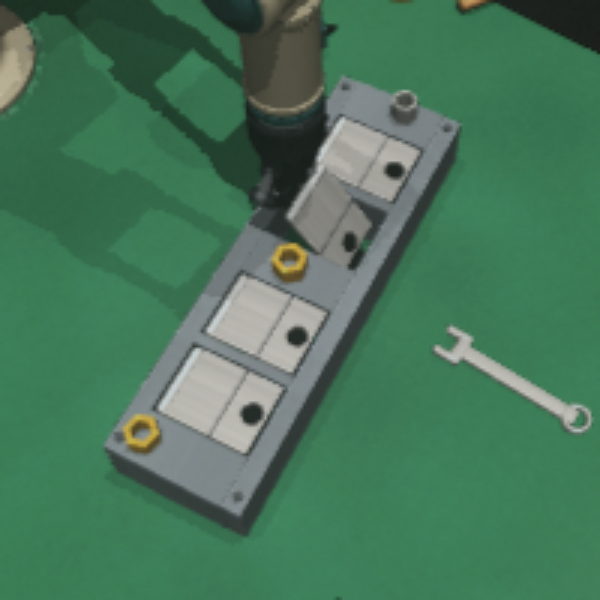

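Request:
jog_arm(rows=[{"jaw":0,"delta_pos":[-0.25,0,-0.2],"dr":[0,0,0]},{"jaw":0,"delta_pos":[-0.25,0,-0.2],"dr":[0,0,0]},{"jaw":0,"delta_pos":[-0.25,0,-0.2],"dr":[0,0,0]},{"jaw":0,"delta_pos":[-0.25,0,-0.2],"dr":[0,0,0]}])

```text
time_s: 11.38
tcp_pos: [0.5114, 0.0335, 0.0925]
tool_rot: [-0.19, 3.136, 0.0]
contact_force: [-0.8, -0.6, -0.1]
finger_gap: -0.0001
```

Request:
jog_arm(rows=[{"jaw":0,"delta_pos":[-0.25,0,-0.2],"dr":[0,0,0]},{"jaw":0,"delta_pos":[-0.25,0,-0.2],"dr":[0,0,0]},{"jaw":0,"delta_pos":[-0.25,0,-0.2],"dr":[0,0,0]},{"jaw":0,"delta_pos":[-0.25,0,-0.2],"dr":[0,0,0]},{"jaw":0,"delta_pos":[0,0,0],"dr":[0,0,0]}])

```text
time_s: 12.0
tcp_pos: [0.5217, 0.0347, 0.1006]
tool_rot: [-0.19, 3.135, 0.0]
contact_force: [-0.8, -0.1, -0.6]
finger_gap: 0.0003
```

Run:
```python
from bench import ctrl
from h import *
s=ctrl.get_state();show(s)
print('rel press b along rx', (s['tcp_pos'][:2]-np.array(P['b']))@rx[:2],(s['tcp_pos'][:2]-np.array(P['b']))@ry[:2])
c=ctrl.read_camera('scene');im=cv2.resize(c['img'][120:320,200:400],None,fx=3,fy=3)
cv2.imwrite(f'pics/scene5.png',im[:,:,::-1])
```

```text
t 12.0 tcp [0.5217 0.0347 0.1006] F [-0.8 -0.1 -0.6] gap 0.0003
R
 [[-0.993 -0.121  0.001]
 [-0.121  0.993  0.   ]
 [-0.001 -0.    -1.   ]] yaw y 96.93 rack yaw 6.9
rel press b along rx -0.05441031367496295 -0.0017417423518220029
```

View pics/scene5.png

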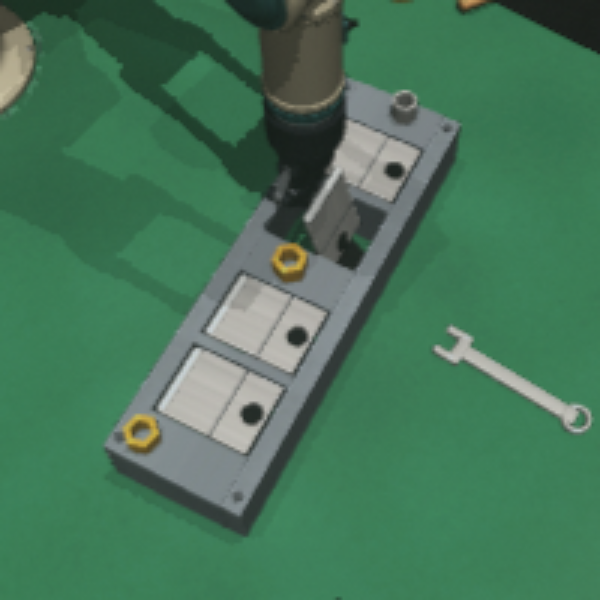

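Request:
jog_arm(rows=[{"jaw":0,"delta_pos":[-0.25,0,0],"dr":[0,0,0]},{"jaw":0,"delta_pos":[-0.25,0,0],"dr":[0,0,0]},{"jaw":0,"delta_pos":[-0.25,0,0],"dr":[0,0,0]},{"jaw":0,"delta_pos":[-0.25,0,0],"dr":[0,0,0]},{"jaw":0,"delta_pos":[-0.2,0,0],"dr":[0,0,0]},{"jaw":0,"delta_pos":[0,0,0],"dr":[0,0,0]},{"jaw":0,"delta_pos":[0,0,0],"dr":[0,0,0]}])

```text
time_s: 12.92
tcp_pos: [0.5332, 0.0362, 0.1003]
tool_rot: [-0.19, 3.135, 0.0]
contact_force: [1.8, 0.0, -1.2]
finger_gap: 0.0
```

Request:
jog_arm(rows=[{"jaw":0,"delta_pos":[1,0,0],"dr":[0,0,0]},{"jaw":0,"delta_pos":[3,0,0],"dr":[0,0,0]},{"jaw":0,"delta_pos":[4,0,0],"dr":[0,0,0]},{"jaw":0,"delta_pos":[4,0,-3],"dr":[0,0,0]},{"jaw":0,"delta_pos":[4,0,-3],"dr":[0,0,0]},{"jaw":0,"delta_pos":[0,0,0],"dr":[0,0,0]},{"jaw":0,"delta_pos":[0,0,0],"dr":[0,0,0]}])

```text
time_s: 13.8
tcp_pos: [0.3743, 0.0168, 0.1604]
tool_rot: [-0.189, 3.134, -0.0]
contact_force: [-0.0, 0.3, 1.2]
finger_gap: 0.0001
```

Run:
```python
from bench import ctrl
from h import *
s=ctrl.get_state();show(s)
for n in('scene','top'):
    c=ctrl.read_camera(n);im=cv2.resize(c['img'][120:320,200:400] if n=='scene' else c['img'][160:280,220:440],None,fx=3,fy=3)
    cv2.imwrite(f'pics/{n}6.png',im[:,:,::-1])
    cv2.imwrite(f'pics/{n}6f.png',c['img'][:,:,::-1])
```

```text
t 13.8 tcp [0.3743 0.0168 0.1604] F [-0.   0.3  1.2] gap 0.0001
R
 [[-0.993 -0.12   0.002]
 [-0.12   0.993 -0.   ]
 [-0.002 -0.    -1.   ]] yaw y 96.91 rack yaw 6.9
```

View pics/scene6.png

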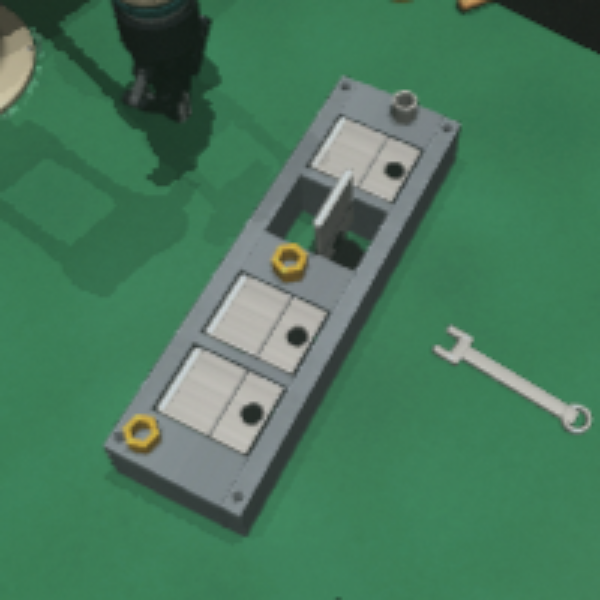

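View pics/top6.png

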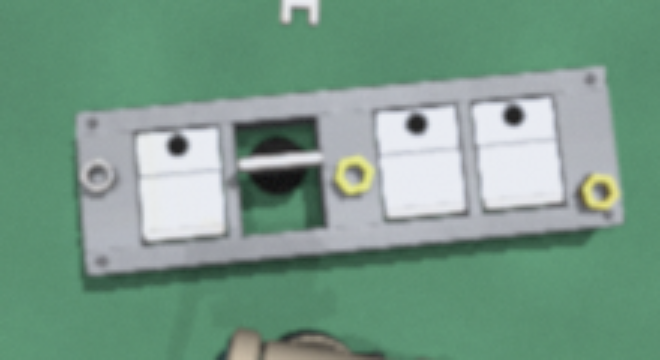

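Run:
```python
from bench import ctrl
from h import *
s=ctrl.get_state();c=ctrl.read_camera('top');im=c['img']
m=(im.min(2)>165).astype(np.uint8)[205:222,295:331]
k,l,st,ce=cv2.connectedComponentsWithStats(m);i=1+st[1:,4].argmax();u,v=ce[i]+[295,205];print(st[i],u,v)
pv=np.array(P['b'])-.026*rx[:2]
for z in(.124,.1275):
    p=onz(c,u,v,z+.004);dx=(p[:2]-pv)@rx[:2];print(p,dx,'theta~',np.arccos(np.clip(-dx/.055,-1,1)))
```

```text
[  4   0  32  15 131] 317.7709923664122 212.15267175572518
[0.55271246 0.02691372 0.128     ] 0.0014438643836538342 theta~ 1.597051422798241
[0.55237894 0.02700497 0.1315    ] 0.0011237328032436419 theta~ 1.5912292540853126
```

```bash
python3 -c "
from bench import ctrl
print(ctrl.job_done())"
```

```text
the job is handed in; nothing more can be done
None
```

Cover b, the second from the left, is over the empty bay. I left it standing upright with the hand clear and handed the job in at about 14 s of the 54 s allowed.

- **Finding the bay:** I pressed cover a first and it stayed put: about 18 N moved it less than 1 mm. Cover b then sank under about 3 N, so I pressed its tail down about 13 mm. I did not press c or d.
- **Opening it:** I pushed the raised nosing in rack +x until the cover was upright. The readings I took during that push showed no more than about 3 N on the tool.
- **Last checks:** The top picture puts the nosing almost exactly over the pivot line, about 1.59 rad. That mask probably took in a little of its neighbour, so allow roughly ±0.1 rad; the limit is 1.25. The hand was about 16 cm away, with contact force near zero.
- **Bystanders:** By eye, the nuts and sleeve on the rack and the wrench look unmoved in the last close-up pictures. I did not measure them again. I did not look again at the bottle, the brush or the nut and sleeve on the bench, but the arm never worked close to them.

No check failed or disagreed.

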